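# Clamp a stone blank in the ring-operated stone holder

### The job

Stand the tall, dome-topped green stone blank upright, dome up, on the middle of the stone holder between its three open jaws. Then grip only the holder's slim knurled ring, never the fixed rings above and below it, and turn it clockwise seen from above until you feel the jaws close snugly on the stone; forcing the ring further would chip it. Let go and leave the stone clamped and all other things where they lie.

Things in the scene. Friction and masses are not known exactly. Their poses are not given: they have to be found in the camera images.
- stone: the stone blank: the tallest of the four loose stones on the grey pad; a jade-green upright cylinder 24 mm across and 26 mm high, straight-sided up to 18 mm, domed above; about 32 g. Origin: centre of its flat underside; z up its axis. Take it high on the straight side (10 to 17 mm up), so that the fingers stay above the 7 mm high jaws when it is set down.
- holder: the stone holder: grey foot plate 116 x 100 x 10 mm fixed to the table, on it an upright round body. Origin: centre of the underside, on the vertical axis. From below: lower fixed ring 62 mm across (18 to 40 mm up), slim knurled ring (40 to 52), upper fixed ring 56 mm across (52 to 60), three steel jaws on top, 60.3 to 67.3 mm up, 120 degrees apart, never outside 29 mm radius.
- fixed_rings: the two smooth aluminium fixed rings below and above the knurled ring, one part of the holder (same origin): the lower one has the same 62 mm diameter as the knurled ring, the upper one is 3 mm smaller in radius, so fingers that straddle the knurled ring from above clear it. They must not be pressed.
- seat (a point): centre of the flat top of the upper fixed ring, on the holder's axis: the stone's underside belongs here. z up. At the start the jaw tips stand 14.5 to 20 mm from the axis, different each time (not measured). The jaws are smooth and move alike, 6 mm per rad of ring, so they centre the stone. In a pause of the turn the ring's drag may hold the wrist either way: compare pauses with pauses.
- ring_mid (a point): centre of the slim knurled steel ring (62 mm across, 12 mm high, 6 mm above and below this point). Clockwise from above closes the jaws; they meet the stone after 0.4 to 1.4 rad. It runs freely with a steady drag of 0.3 N m; from contact on the torque climbs, soon by 2 N m per rad: 0.1 to 0.2 N m above the free running level is a sound hold, 0.3 above it chips the stone. It stays where left.
- pad: grey felt sorting pad, 200 x 180 x 3 mm, fixed; origin: centre of the underside. Four stones stand on it at the corners of a 100 x 80 mm rectangle, in any order.
- round_cab: bystander on the pad: low round green cabochon, 32 mm across, 10 mm high; origin under its centre
- long_cab: bystander on the pad: low oval dark green cabochon, 42 x 22 mm, 10 mm high; origin under its centre
- small_bullet: bystander on the pad: small pink domed stone, 16 mm across, 14 mm high; origin under its centre
- rough: bystander: dull red lump of rough, about 45 x 35 x 24 mm, on the bare table; origin under its middle
- loupe: bystander: black and steel folding loupe, about 63 x 26 x 14 mm; origin under its middle
- tweezers: bystander: steel tweezers 155 mm long, 8 mm high; origin under their middle
- caliper: bystander: digital caliper 220 mm long, 14 mm high; origin under the middle of its beam
Things that resemble listed ones, but are neither listed nor needed, are in the scene too. Leave any purple, red or turquoise look-alike of the holder alone.

How it is judged:
On the way:
1. the stone stands upright on the seat between the jaws, let go (horizontal distance between stone and seat below 0.007 m and z of stone in the frame of seat below 0.002 m and angle between stone's own z axis and vertical below 0.1 rad and contact force between the fingers and stone below 0.05 N), for 0.2 s.
At the end, for the whole second after the job is handed in: The stone stands dome up on the seat, centred within 2 mm, its underside within 2 mm of the seat, tilted less than 0.06 rad, at rest and clamped: the holder's contact forces on it add up to more than 9 N with the ring let go (horizontal distance between stone and seat below 0.002 m and z of stone in the frame of seat between -0.002 and 0.002 m and angle between stone's own z axis and vertical below 0.06 rad and contact force between stone and holder above 9 N and linear speed of stone below 0.01 m/s); the robot touches nothing.
It fails at once if a fixed ring is pressed by the fingers (contact force between the fingers and fixed_rings above 1 N).
It fails at once if the stone is chipped: the holder's forces on it add up to more than 50 N (contact force between stone and holder above 50 N).
It fails at once if another thing is pushed more than 15 mm from its place (distance of any of round_cab, long_cab, small_bullet, rough, loupe, tweezers, caliper from where it was at the start of the episode above 0.015 m).
It also fails if it takes over 69 s, if anything falls off the work surface, if the arm or the gripper's body presses on something with over 40 N, if the wrist force passes 120 N, or if a joint passes its speed limit or range.

### The arm

A 7-joint arm with a two-finger parallel gripper is mounted at the origin on the work surface. World frame = base frame: x ahead of the robot, y to its left, z up, the work surface at z = 0. Lengths are in m, angles in rad, forces in N, time in s.
With the tool pointing down it reaches from about 0.4 to 0.85 m from the base axis. Payload 10.4 kg.
Tool frame: the origin (TCP) lies midway between the tips of the shut fingers; the grasp point (between the pads) lies 19 mm behind it (r.grasp_offset is the distance from the TCP to the grasp point, in m); x points along the fingers, y is the direction in which the jaws open and shut, and the axes are right-handed (so a half turn about x gives the same grasp; the last joint's range is limited). The gripper opens to 87 mm and grips with 3 to 60 N. Pads are 19 mm wide; open, the fingers measure 117 mm over their backs; the gripper's body (75 mm by 190 mm) begins 51 mm behind the grasp point.
Start: joints at [-1.338, 0.332, -0.065, 1.46, 0.022, 1.35, -0.088], TCP at [0.158, 0.605, 0.223] pointing down, gripper open.
Joint ranges: [-2.6, 2.6], [-0.5, 2.12], [-1.47, 1.34], [0.16, 2.42], [-1.27, 4.41], [0.06, 2.06], [-2.6, 2.6]. Speed limits (rad/s): [2.22, 2.22, 2.79, 2.79, 3.14, 3.14, 3.14].

### API

Orientations are given as a unit quaternion [x, y, z, w].
In Python, from bench import r, vision, close_job gives the robot as it stands. The module is installed in compiled form; this text tells all that it offers.
- The arm moves only by the shell command python3 -m pendant 'ROWS' [OPENING] [FORCE]. ROWS is text: rows parted by semicolons, each of 6 numbers parted by spaces: the shift along the tool's x, y, z in units of 0.25 m (1.0 is 0.25 m), then the turn, a rotation vector about the tool's x, y, z in units of 1.5 rad (1.0 is 1.5 rad). A call has 1 to 8 rows; each row is the pose to reach, as a shift and turn from the pose commanded when the call began, along the tool's axes at that moment; what a row does not reach only later rows make up. A row lasts 1/10 s, in which the tool goes at most 50 mm and 8.59 degrees, less where a joint would pass 70% of its speed; a pose out of reach is approached as far as the arm can. A call with a number of a shift or a turn outside -1 to 1 is refused whole. A call with a gripper value outside its range is refused whole. OPENING is the gripper command: -1 is shut, 1 is fully open, values between are in proportion, set as the call begins (- or left out, the last holds). The fingers move at their own pace and stop on an object; FORCE is the grip in N (left out, the last holds). Time passes only in rows, so rows that repeat a pose let the fingers close. It gives the time, the measured TCP pose, the force and the opening at its end, in the units of the state.
- r.read_state(): the state, without advancing time (a new reading comes with each control period).
- vision.camera(name): name is "scene" or "top" or "wrist"; returns (picture, depth): 420x560x3 uint8, blue, green, red; 420x560 float32, m along the optical axis (not along the pixel's ray), 0 where there is no reading.
- vision.get_calibration(name): a dict with "camera_matrix" (3x3 intrinsics, pixels), "k1" (the pictures are not rectified: a ray, as slopes to the right and down, at radius r is drawn at 1 + k1 r^2 times it, then the intrinsics apply), "rvec" (rotation vector, rad) and "tvec" (3), from world to camera coordinates, as OpenCV has them. Camera axes: x right, y down, z forward; pixel columns grow to the right and rows downward; lengths in m; the calibration is good to about 2 mm. A picture is of the moment at which its call begins: read the wrist's pose just before it. get_calibration takes no time and is no camera call; for the wrist camera it gives the pose at the moment of the call.
- close_job(): hands the job in, once; it reports no verdict.
The state is a dict: "time": time; "joint_positions": joint angles; "joint_vel": joint speeds; "joint_torque": joint torques, N m; "ee_pos": TCP position; "eef_rot": TCP orientation; "ft_force": force on the tool from outside, world axes, zero at the start; "torque": the same for the moment, N m; "width": finger opening in m.
Only numpy, scipy, OpenCV 4.12 (cv2) and the standard library are available. Lean on these libraries where they do the work, as an engineer would, in place of code of your own. Each camera call takes 0.05 s, during which the arm holds its last target. There are 200 camera calls.

## Working session

There is one attempt and no reset: what is moved stays moved. The work goes in short steps, Python scripts to look and compute and a shell command to move; the robot and the scene stay as the last step left them, time stands still between calls to the robot, and variables do not carry over. Pictures are saved under pics/ and viewed, about 8 in all and at most 12, crops included, and the job is handed in when it is done.

```bash
ls; mkdir -p pics; cat > h.py <<'E'
import numpy as np, cv2, sys
from bench import r, vision, close_job
from scipy.spatial.transform import Rotation as R
def calib(n):
    c=vision.get_calibration(n); return np.array(c["camera_matrix"]),float(c["k1"]),R.from_rotvec(np.ravel(c["rvec"])).as_matrix(),np.ravel(c["tvec"])
def ray(c,uv):
    K,k1,Rm,t=c; d=np.array([k1,0,0,0.]); 
    p=cv2.undistortPoints(np.array([[uv]],float),K,d,None,None)[0,0]
    return -Rm.T@t, Rm.T@np.array([p[0],p[1],1])
def onplane(c,uv,z):
    o,d=ray(c,uv); return o+d*(z-o[2])/d[2]
def proj(c,P):
    K,k1,Rm,t=c
    return cv2.projectPoints(np.array(P,float).reshape(-1,1,3),cv2.Rodrigues(Rm)[0],t,K,np.array([k1,0,0,0.]))[0][:,0]
def todelta(p,eul=None):
    """world target TCP p -> row shift units"""
    s=r.read_state(); return R.from_quat(s["eef_rot"]).as_matrix().T@(np.array(p)-s["ee_pos"])/0.25
E
python3 - <<'E'
from h import *
s=r.read_state(); print({k:np.round(v,3) for k,v in s.items()}, r.grasp_offset)
print(np.round(R.from_quat(s["eef_rot"]).as_matrix(),3))
for n in("scene","top"):
    p,d=vision.camera(n); cv2.imwrite(f"pics/{n}1.png",p); np.savez(f"{n}1.npz",p=p,d=d)
    c=calib(n); print(n,c[0].round(1),c[1],(-c[2].T@c[3]).round(3),c[2][2].round(2))
E
```

```text
pics
{'time': np.float64(0.0), 'joint_positions': array([-1.338,  0.333, -0.065,  1.461,  0.022,  1.35 , -0.089]), 'joint_vel': array([-0.   , -0.001, -0.   , -0.001,  0.001, -0.002, -0.   ]), 'joint_torque': array([-0.0000e+00, -6.2327e+01,  2.4000e-02, -3.8991e+01, -6.1000e-02,
        4.0000e-02,  0.0000e+00]), 'ee_pos': array([0.158, 0.604, 0.222]), 'eef_rot': array([ 0.09 ,  0.701, -0.091,  0.701]), 'ft_force': array([-0.087,  0.232,  0.506]), 'torque': array([-0.015,  0.019,  0.04 ]), 'width': np.float64(0.087)} 0.0187
[[-0.     0.253  0.967]
 [-0.001  0.967 -0.253]
 [-1.    -0.001  0.   ]]
scene [[399.2   0.  278.8]
 [  0.  399.2 207.8]
 [  0.    0.    1. ]] 0.0107888549011454 [0.879 0.154 0.7  ] [-0.48 -0.18 -0.86]
top [[440.8   0.  281. ]
 [  0.  440.8 207.7]
 [  0.    0.    1. ]] 0.010148021585738347 [0.406 0.04  0.885] [ 0.15 -0.02 -0.99]
```

View pics/top1.png

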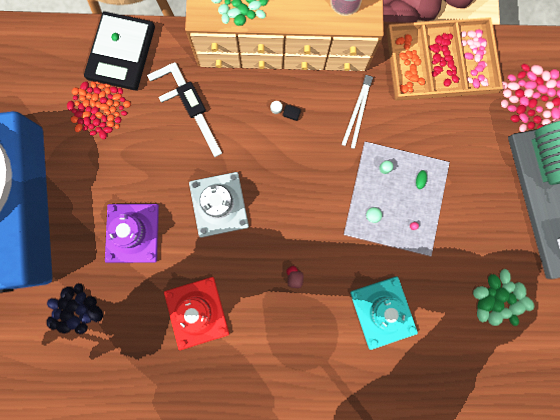

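View pics/scene1.png

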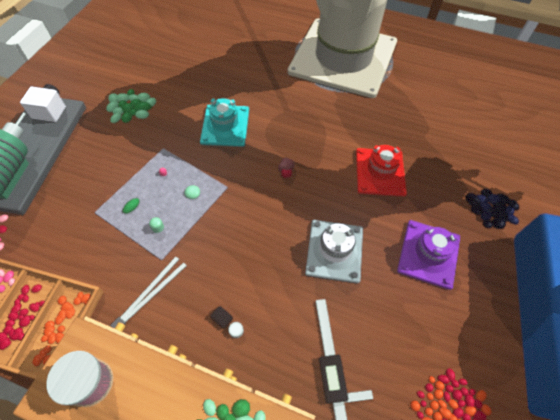

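```bash
python3 - <<'E'
from h import *
T=np.load("top1.npz");S=np.load("scene1.npz")
cr=lambda p,x,y,w,h:cv2.resize(p[y:y+h,x:x+w],(400,300),interpolation=cv2.INTER_CUBIC)
a=np.hstack([cr(T['p'],340,140,120,90),cr(S['p'],110,160,120,90)])
b=np.hstack([cr(T['p'],178,165,100,75),cr(S['p'],290,210,100,75)])
cv2.imwrite("pics/crop1.png",np.vstack([a,b]))
for n,D in(("top",T),("scene",S)):
    c=calib(n); hsv=cv2.cvtColor(D['p'],cv2.COLOR_BGR2HSV)
    m=cv2.inRange(hsv,(45,60,70),(90,255,255))
    k,l,st,ce=cv2.connectedComponentsWithStats(m)
    for i in range(1,k):
        if st[i,4]<40: continue
        q=onplane(c,ce[i],0.013)
        if n=="top" and not(340<ce[i][0]<450 and 140<ce[i][1]<255): continue
        if n=="scene" and not(90<ce[i][0]<230 and 150<ce[i][1]<255): continue
        # world points from depth in blob
        ys,xs=np.where(l==i); dd=D['d'][ys,xs]
        P=[]
        for u,v,z in zip(xs,ys,dd):
            o,d=ray(c,(u,v)); P.append(o+d*z)
        P=np.array(P); print(n,ce[i].round(1),st[i],q.round(4),"ztop",np.percentile(P[:,2],[50,95,99]).round(4),"xy",(P.min(0)[:2]+P.max(0)[:2])/2)
    # depth heights
    H,W=D['d'].shape
# holder: top-camera points with z>0.052
c=calib("top"); P=[]
for v in range(165,245):
    for u in range(180,260):
        o,d=ray(c,(u,v)); P.append(np.r_[o+d*T['d'][v,u],u,v])
P=np.array(P)
for lo,hi in((.006,.014),(.03,.056),(.057,.063),(.064,.072)):
    Q=P[(P[:,2]>lo)&(P[:,2]<hi)]; print(lo,len(Q),Q[:,:2].min(0),Q[:,:2].max(0),(Q[:,:2].min(0)+Q[:,:2].max(0))/2,np.median(Q[:,2]) if len(Q) else 0)
E
```

```text
top [385.9 166.7] [380 161  13  13  89] [ 0.6234 -0.1928  0.013 ] ztop [0.0257 0.0321 0.1358] xy [ 0.51908516 -0.08103837]
top [421.  179.1] [416 170  11  19 164] [ 0.5988 -0.264   0.013 ] ztop [0.0128 0.0168 0.0173] xy [ 0.51279267 -0.11794955]
top [375.  212.6] [366 207  16  16  87] [ 0.5285 -0.1688  0.013 ] ztop [0.0127 0.0157 0.0159] xy [ 0.52503287 -0.16663579]
scene [192.  191.7] [185 186  15  13 155] [ 0.5279 -0.1653  0.013 ] ztop [0.012  0.0149 0.0159] xy [ 0.52528874 -0.1677474 ]
scene [130.7 205.2] [123 198  16  15 152] [ 0.6017 -0.2633  0.013 ] ztop [0.0116 0.0145 0.0157] xy [ 0.72971532 -0.06084584]
scene [156.3 224.5] [150 218  14  14 149] [ 0.621  -0.1938  0.013 ] ztop [0.0257 0.0304 0.0319] xy [ 0.74568754 -0.02396179]
0.006 1361 [0.46131363 0.06335151] [0.62295594 0.22221048] [0.54213479 0.142781  ] 0.011931888821320569
0.03 178 [0.51010618 0.11514963] [0.57312974 0.17736578] [0.54161796 0.14625771] 0.053409595474844695
0.057 405 [0.51378301 0.11601995] [0.5690365 0.1766857] [0.54140975 0.14635282] 0.06183369011113793
0.064 147 [0.51323499 0.12055207] [0.56765472 0.17203635] [0.54044486 0.14629421] 0.06557932144009448
```

View pics/crop1.png

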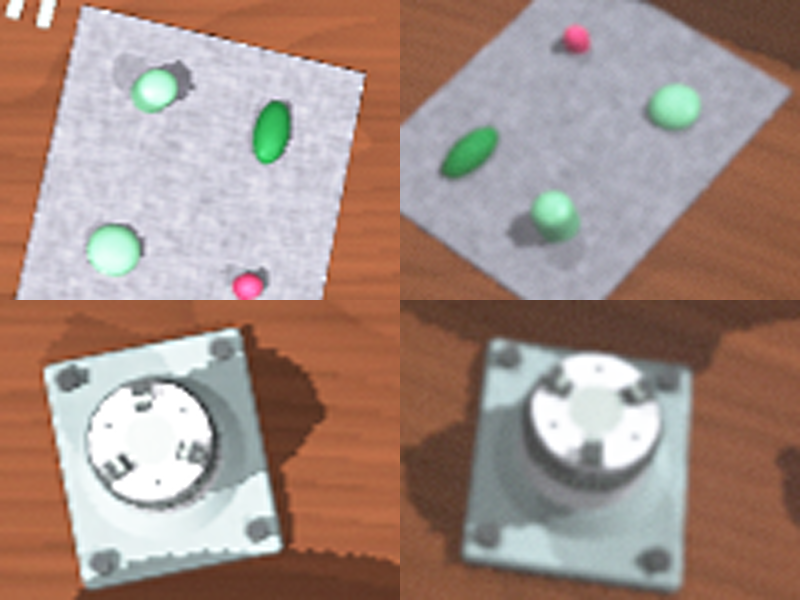

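Look-alikes for the stone are (387,167) and (374,213) in the top view, at (156,224) and (192,192) in the scene view. The crop shows that (387,167) is the tall straight-sided cylinder with a long shadow, and depth puts its top at about 29 mm. It is at about (0.622, -0.193). (374,213) is the low, wide cabochon. The holder is the grey one at top (218,203), about (0.541, 0.146). The purple, red and turquoise ones are decoys. I'll move toward the holder first for a near view.

```bash
python3 -m pendant '-0.11 -0.72 0.9 0.35 0 0;-0.11 -0.72 0.9 0.35 0 0;-0.11 -0.72 0.9 0.35 0 0;-0.11 -0.72 0.9 0.35 0 0;-0.11 -0.72 0.9 0.35 0 0;-0.11 -0.72 0.9 0.35 0 0;-0.11 -0.72 0.9 0.35 0 0' 0
python3 -c "
from h import *
s=r.read_state();print(s['joint_positions'].round(3),s['width'],R.from_quat(s['eef_rot']).as_matrix().round(3),todelta([.48,.146,.25]))
c=calib('wrist');M=R.from_quat(s['eef_rot']).as_matrix();print('cam in tool',M.T@(-c[2].T@c[3]-s['ee_pos']),M.T@c[2].T)"
```

```text
time: 0.8
ee_pos: [0.3344, 0.369, 0.2508]
eef_rot: [0.272, 0.652, -0.272, 0.653]
ft_force: [0.2, 0.7, -0.2]
width: 0.0453
[-1.084  0.03   0.161  1.755 -0.004  1.356 -0.141] 0.04534600019437596 [[ 0.002  0.71   0.704]
 [ 0.     0.704 -0.71 ]
 [-1.     0.001  0.001]] [ 0.00404853 -0.21468708  1.04349393]
cam in tool [-0.16192113  0.00030639 -0.0673836 ] [[-1.07486314e-04 -2.48750122e-01  9.68567688e-01]
 [ 9.99999972e-01  1.78838621e-04  1.56904305e-04]
 [-2.12247274e-04  9.68567677e-01  2.48750096e-01]]
```

```bash
python3 -m pendant '0.1 -0.12 1 0.35 0 0;0.1 -0.12 1 0.35 0 0;0.1 -0.12 1 0.35 0 0;0.1 -0.12 1 0.35 0 0;0.1 -0.12 1 0.35 0 0;0.1 -0.12 1 0.35 0 0;0.1 -0.12 1 0.35 0 0'
cat > look.py <<'E'
from h import *
s=r.read_state();c=calib('wrist');p,d=vision.camera('wrist');n=sys.argv[1]
cv2.imwrite(f'pics/{n}.png',p);np.savez(n+'.npz',p=p,d=d,K=c[0],k1=c[1],R=c[2],t=c[3])
print(s['joint_positions'].round(3),s['ee_pos'].round(4),'yaw tool y',np.degrees(np.arctan2(*R.from_quat(s['eef_rot']).as_matrix()[[1,0],1])).round(2),s['time'])
E
python3 look.py w1
```

```text
time: 1.5
ee_pos: [0.4869, 0.1757, 0.2245]
eef_rot: [0.43, 0.561, -0.431, 0.561]
ft_force: [-0.6, 1.2, -0.6]
width: 0.0437
[-0.82   0.087  0.412  1.759 -0.036  1.304 -0.137] [0.4869 0.1757 0.2245] yaw tool y 15.06 1.5
```

View pics/w1.png

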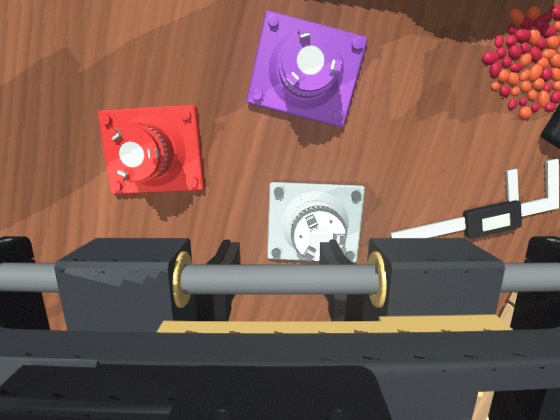

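The wrist view shows the grey holder at (318,225), partly hidden by the gripper. I'll shift past it and go lower to see it fully.

```bash
python3 -m pendant '0.24 0.12 0.4 0 0 0;0.24 0.12 0.4 0 0 0;0.24 0.12 0.4 0 0 0;0.24 0.12 0.4 0 0 0;0.24 0.12 0.4 0 0 0'
python3 look.py w2; python3 - <<'E'
from h import *
D=np.load('w2.npz');c=(D['K'],float(D['k1']),D['R'],D['t']);p=D['p']
print(proj(c,[[.541,.146,.06]]))
u,v=proj(c,[[.541,.146,.06]])[0].astype(int);x0=max(u-80,0);y0=max(v-60,0)
cv2.imwrite('pics/w2c.png',cv2.resize(p[y0:y0+120,x0:x0+160],(800,600),interpolation=cv2.INTER_CUBIC));print(x0,y0)
E
```

```text
time: 2.05
ee_pos: [0.5413, 0.0898, 0.1649]
eef_rot: [0.429, 0.562, -0.429, 0.562]
ft_force: [-0.1, 1.2, 0.8]
width: 0.0436
[-0.68   0.213  0.495  1.765 -0.109  1.191  0.113] [0.5413 0.0898 0.1649] yaw tool y 15.31 2.05
[[296.29414611 148.12397716]]
216 88
```

View pics/w2c.png

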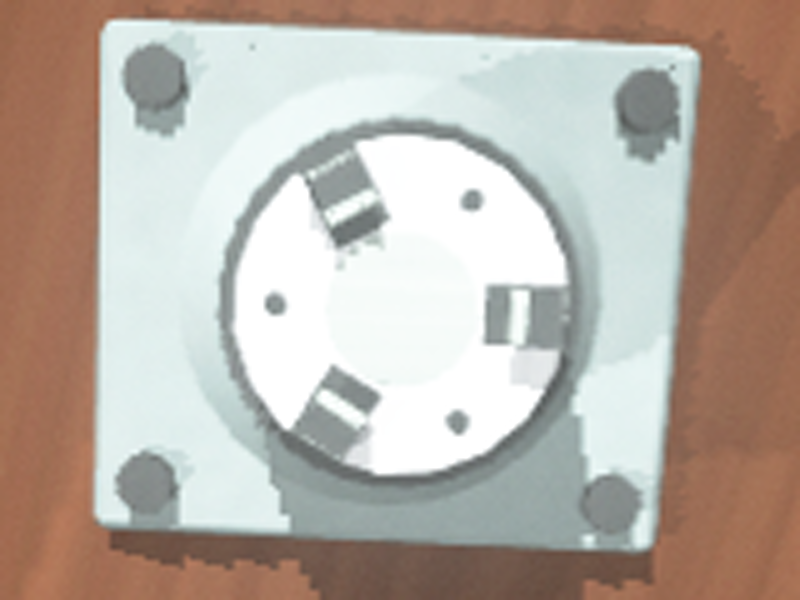

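The crop shows the holder's white top disc at crop (403,304), full-frame (296.6,148.8), with the jaws at right, upper left and lower left.

```bash
python3 - <<'E'
from h import *
D=np.load('w2.npz');c=(D['K'],float(D['k1']),D['R'],D['t']);p=D['p']
m=np.zeros(p.shape[:2],np.uint8);m[105:195,245:345]=(p[105:195,245:345].min(2)>247)*255
m=cv2.morphologyEx(m,cv2.MORPH_OPEN,np.ones((3,3)));cs,_=cv2.findContours(m,0,1);k=max(cs,key=cv2.contourArea)
e=cv2.fitEllipse(cv2.convexHull(k));print(e); C=onplane(c,e[0],.06);print('disc centre',C, 'crop guess',onplane(c,(296.6,148.8),.06))
for q in((486,315),(357,387),(347,217),(363,235)):
    for z in(.0603,.0673):
        P=onplane(c,(216+q[0]/5,88+q[1]/5),z);v=P[:2]-C[:2];print(q,z,np.hypot(*v)*1e3,np.degrees(np.arctan2(v[1],v[0])))
st=np.array([.622,-.193,.20]);print('to stone',todelta(st))
c=calib('wrist')
E
```

```text
((307.28167724609375, 131.73275756835938), (26.313594818115234, 46.8973503112793), 126.2833480834961)
disc centre [0.54603849 0.16113859 0.06      ] crop guess [0.5413976  0.14553592 0.06      ]
(486, 315) 0.0603 16.43390197488014 -56.19841922930449
(486, 315) 0.0673 15.825533324697567 -58.257853885472564
(357, 387) 0.0603 31.93068392407837 -105.09366314771214
(357, 387) 0.0673 31.402136675173644 -106.0332241652405
(347, 217) 0.0603 17.96838304840905 -165.45314879546174
(347, 217) 0.0673 18.09529762975681 -165.41880882256268
(363, 235) 0.0603 15.550948623580185 -154.91444727177395
(363, 235) 0.0673 15.733518817096142 -155.27433336899563
to stone [-0.13961504  0.01068771  1.17763356]
```

```bash
python3 -m pendant '-0.1 0 1 0 0 0;-0.1 0 1 0 0 0;-0.1 0 1 0 0 0;-0.1 0 1 0 0 0;-0.1 0 1 0 0 0;-0.1 0 1 0 0 0'; python3 -m pendant '0.2 0 0.42 0 0 0;0.2 0 0.42 0 0 0;0.2 0 0.42 0 0 0;0.2 0 0.42 0 0 0;0.2 0 0.42 0 0 0'
python3 look.py w3; cat > stone.py <<'E'
from h import *
D=np.load(sys.argv[1]+'.npz');c=(D['K'],float(D['k1']),D['R'],D['t']);p=D['p'];z=float(sys.argv[2])
hsv=cv2.cvtColor(p,cv2.COLOR_BGR2HSV);m=cv2.inRange(hsv,(45,50,60),(90,255,255))
k,l,st,ce=cv2.connectedComponentsWithStats(m)
for i in range(1,k):
    if st[i,4]>150: print(ce[i].round(1),st[i],'z mid',onplane(c,ce[i],z).round(4),'depth',D['d'][l==i].min())
E
python3 stone.py w3 .016
```

```text
time: 2.7
ee_pos: [0.6077, -0.1596, 0.1916]
eef_rot: [0.431, 0.559, -0.432, 0.562]
ft_force: [-0.9, 0.0, 0.0]
width: 0.0434
time: 3.2
ee_pos: [0.6358, -0.2526, 0.1405]
eef_rot: [0.43, 0.562, -0.428, 0.562]
ft_force: [0.4, 0.3, 1.1]
width: 0.0432
[-0.107  0.57   0.611  1.417 -0.333  1.258  0.8  ] [ 0.6358 -0.2526  0.1405] yaw tool y 15.3 3.2
[19.6 53.8] [   0    0   48  103 4053] z mid [ 0.3836 -0.1806  0.016 ] depth 0.0
[183.1  82.9] [166  64  35  37 954] z mid [ 0.5282 -0.1693  0.016 ] depth 0.0
[281.7 139.2] [268 125  28  28 553] z mid [ 0.6223 -0.1929  0.016 ] depth 0.0
[238.1 207.7] [219 194  39  29 748] z mid [ 0.5997 -0.2638  0.016 ] depth 0.0
```

View pics/w3.png

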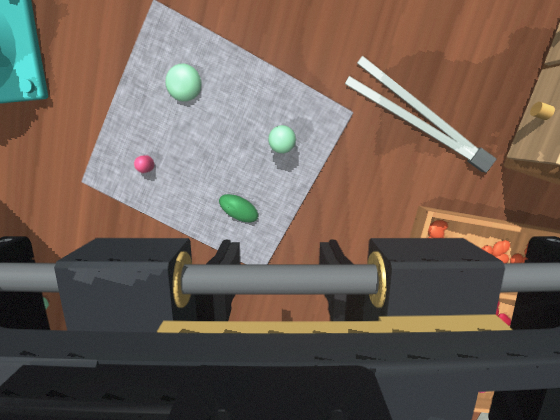

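The wrist view shows the stone at (282,139), the only tall stone, at (0.622, -0.193); both earlier views agree.

```bash
python3 -c "
from h import *
print(todelta([.6223,-.1929,.06]))"
```

```text
[ 0.32396326  0.00944158 -0.2431013 ]
```

```bash
python3 -m pendant '0.2 0.01 -0.243 0 0 0;0.2 0.01 -0.243 0 0 0;0.324 0.01 -0.243 0 0 0;0.324 0.01 -0.243 0 0 0;0.324 0.01 -0.243 0 0 0'; python3 -c "
from h import *
print(todelta([.6223,-.1929,.0138]))"
```

```text
time: 3.75
ee_pos: [0.6219, -0.1947, 0.0603]
eef_rot: [0.429, 0.562, -0.429, 0.562]
ft_force: [0.5, 0.6, 0.6]
width: 0.0434
[ 0.18605973  0.00335595 -0.00635019]
```

```bash
python3 -m pendant '0.1 0.003 -0.006 0 0 0;0.15 0.003 -0.006 0 0 0;0.186 0.003 -0.006 0 0 0;0.186 0.003 -0.006 0 0 0;0.186 0.003 -0.006 0 0 0'; python3 -m pendant '0 0 0 0 0 0;0 0 0 0 0 0;0 0 0 0 0 0;0 0 0 0 0 0;0 0 0 0 0 0;0 0 0 0 0 0' -0.7 15;  python3 -c "
from h import *
s=r.read_state();print(s['ee_pos'],todelta([.6223,-.1929,.0138]))"
```

```text
time: 4.25
ee_pos: [0.6221, -0.1944, 0.0133]
eef_rot: [0.43, 0.561, -0.43, 0.562]
ft_force: [0.2, 0.3, 0.1]
width: 0.0437
time: 4.85
ee_pos: [0.6219, -0.194, 0.0128]
eef_rot: [0.43, 0.562, -0.429, 0.562]
ft_force: [-0.3, 0.7, 4.2]
width: 0.0234
[ 0.62188727 -0.19399314  0.01281993] [-0.00391915  0.0027403  -0.00378744]
```

```bash
python3 -m pendant '-0.1 0 0 0 0 0;-0.3 0 0 0 0 0;-0.5 0 0 0 0 0;-0.5 0 0 0 0 0;-0.5 0 0 0 0 0'; python3 -m pendant '0 0 -0.16 0 0 0;0 0 -0.36 0 0 0;0 0 -0.56 0 0 0;0 0 -0.76 0 0 0;0 0 -0.95 0 0 0;0 0 -0.95 0 0 0' ; python3 -c "
from h import *
s=r.read_state();print(s['ee_pos'],todelta([.5417,.1445,.10]))"
```

```text
time: 5.35
ee_pos: [0.6223, -0.1941, 0.1386]
eef_rot: [0.43, 0.561, -0.429, 0.562]
ft_force: [-0.2, -0.3, -1.0]
width: 0.0232
time: 5.95
ee_pos: [0.557, 0.0434, 0.1355]
eef_rot: [0.427, 0.566, -0.427, 0.562]
ft_force: [-0.1, 0.1, -1.1]
width: 0.0232
[0.5569896  0.04344644 0.13554305] [ 0.14349363  0.05147451 -0.40509556]
```

```bash
python3 -m pendant '0 0.05 -0.2 0 0 0;0 0.05 -0.4 0 0 0;0.1 0.05 -0.4 0 0 0;0.13 0.05 -0.4 0 0 0;0.13 0.05 -0.4 0 0 0;0.13 0.05 -0.4 0 0 0' ; python3 -c "
from h import *
s=r.read_state();print(s['ee_pos'],s['ft_force'],todelta([.5417,.1445,.0725]),s['joint_positions'].round(2))
for n in('top','scene'):
    p,d=vision.camera(n);cv2.imwrite(f'pics/{n}2.png',p)
s=r.read_state();print(s['ee_pos'],s['ft_force'],todelta([.5417,.1445,.0725]),s['joint_positions'].round(2))"
```

```text
time: 6.55
ee_pos: [0.5457, 0.1332, 0.1051]
eef_rot: [0.43, 0.561, -0.431, 0.561]
ft_force: [0.0, 0.1, 0.3]
width: 0.023
[0.54569595 0.13317509 0.10509352] [0.00833809 0.0964081  0.26904367] [ 0.13034136 -0.00361464 -0.04798963] [-0.76  0.31  0.51  1.8  -0.17  1.08  0.08]
[0.54606853 0.13375109 0.10572372] [ 0.02365911 -0.55386852 -0.94165105] [ 0.13288355 -0.00582017 -0.04607716] [-0.76  0.31  0.51  1.8  -0.17  1.08  0.08]
```

```bash
python3 -m pendant '0.02 -0.005 -0.046 0 0 0;0.06 -0.005 -0.046 0 0 0;0.1 -0.005 -0.046 0 0 0;0.122 -0.005 -0.046 0 0 0;0.122 -0.005 -0.046 0 0 0;0.122 -0.005 -0.046 0 0 0' ; python3 -c "
from h import *
s=r.read_state();print(s['ee_pos'],s['ft_force'],todelta([.5417,.1445,.07]))"
```

```text
time: 7.25
ee_pos: [0.5412, 0.1455, 0.0744]
eef_rot: [0.43, 0.562, -0.43, 0.562]
ft_force: [-0.1, 0.4, -0.4]
width: 0.0228
[0.54118407 0.14550224 0.07441444] [-0.06158814  0.39936532 -0.41477755] [0.01765832 0.00094824 0.00440595]
```

```bash
python3 -m pendant '0.006 0.001 0.004 0 0 0;0.01 0.001 0.004 0 0 0;0.012 0.001 0.004 0 0 0;0.012 0.001 0.004 0 0 0;0.012 0.001 0.004 0 0 0'; python3 -m pendant '0.002 0 0 0 0 0;0.004 0 0 0 0 0;0.004 0 0 0 0 0'; python3 -m pendant '0.003 0 0 0 0 0;0.003 0 0 0 0 0;0.003 0 0 0 0 0'
```

```text
time: 7.75
ee_pos: [0.5417, 0.1449, 0.0716]
eef_rot: [0.43, 0.562, -0.429, 0.562]
ft_force: [-0.0, -0.7, 0.2]
width: 0.0231
time: 8.05
ee_pos: [0.5416, 0.1449, 0.0704]
eef_rot: [0.43, 0.562, -0.43, 0.562]
ft_force: [0.5, -0.2, -1.1]
width: 0.023
time: 8.35
ee_pos: [0.5417, 0.1449, 0.0698]
eef_rot: [0.43, 0.562, -0.43, 0.562]
ft_force: [-0.2, 0.1, -0.4]
width: 0.0231
```

```bash
python3 -m pendant '0.002 0 0 0 0 0;0.002 0 0 0 0 0;0.002 0 0 0 0 0'; python3 -m pendant '0.002 0 0 0 0 0;0.002 0 0 0 0 0;0.002 0 0 0 0 0'
```

```text
time: 8.65
ee_pos: [0.5417, 0.1449, 0.0697]
eef_rot: [0.43, 0.562, -0.429, 0.562]
ft_force: [-2.4, -1.0, 5.3]
width: 0.0235
time: 8.95
ee_pos: [0.5417, 0.1449, 0.0696]
eef_rot: [0.43, 0.562, -0.429, 0.562]
ft_force: [-4.1, -0.8, 10.5]
width: 0.0232
```

Contact is at z 0.0697, where the seat should be. I'll relieve the push slightly and let go.

```bash
python3 -m pendant '-0.002 0 0 0 0 0;-0.002 0 0 0 0 0'; python3 -m pendant '0 0 0 0 0 0;0 0 0 0 0 0;0 0 0 0 0 0;0 0 0 0 0 0;0 0 0 0 0 0' -0.1; python3 -m pendant '-0.2 0 0 0 0 0;-0.2 0 0 0 0 0;-0.36 0 0.0 0 0 0;-0.36 0 0 0 0 0;-0.36 0 0.2 0 0 0;-0.36 0 0.23 0 0 0;-0.36 0 0.23 0 0 0;-0.36 0 0.23 0 0 0'
python3 look.py w4; python3 stone.py w4 .078; python3 - <<'E'
from h import *
D=np.load('w4.npz');c=(D['K'],float(D['k1']),D['R'],D['t']);p=D['p']
u,v=proj(c,[[.5414,.1455,.06]])[0];print(u,v);x0=max(int(u)-80,0);y0=max(int(v)-60,0);print(x0,y0)
cv2.imwrite('pics/w4c.png',cv2.resize(p[y0:y0+120,x0:x0+160],(800,600),interpolation=cv2.INTER_CUBIC))
E
```

```text
time: 9.15
ee_pos: [0.5417, 0.1449, 0.0697]
eef_rot: [0.43, 0.562, -0.429, 0.562]
ft_force: [-2.9, 0.7, 6.7]
width: 0.0232
time: 9.65
ee_pos: [0.5416, 0.1449, 0.0692]
eef_rot: [0.43, 0.562, -0.43, 0.562]
ft_force: [-1.7, -0.2, -0.2]
width: 0.0388
time: 10.45
ee_pos: [0.5565, 0.0901, 0.159]
eef_rot: [0.43, 0.562, -0.429, 0.562]
ft_force: [-0.3, -0.2, 0.3]
width: 0.0393
[-0.714  0.261  0.554  1.737 -0.147  1.186  0.146] [0.5565 0.0901 0.159 ] yaw tool y 15.19 10.45
[281.3 147.9] [264 130  31  31 449] z mid [0.5439 0.1443 0.078 ] depth 0.0
278.58492356914434 144.5114104773624
198 84
```

View pics/w4c.png

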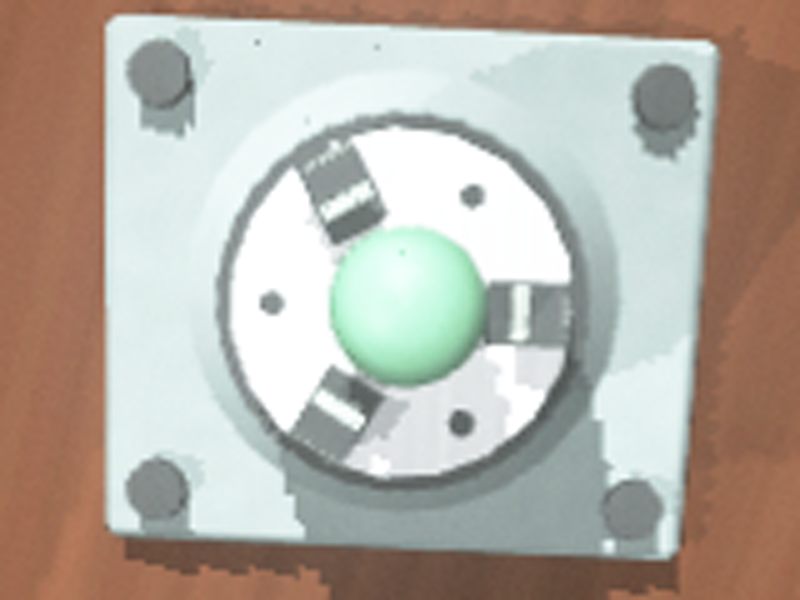

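The stone stands upright within about 1–2 mm of centre between the jaws (crop (407,305) against disc centre (401,302)), and the jaw tips are close to it. Next, open fully and straddle the knurled ring.

```bash
python3 -m pendant '0 0 0 0 0 0;0 0 -0.1 0 0 0;0 0 -0.226 0 0 0;0 0 -0.226 0 0 0;0 0 -0.226 0 0 0;0 0 -0.226 0 0 0' 1; python3 -c "
from h import *
s=r.read_state();print(s['ee_pos'],s['width'],todelta([.5414,.1455,.0445]))"
```

```text
time: 11.1
ee_pos: [0.542, 0.1435, 0.1593]
eef_rot: [0.43, 0.562, -0.43, 0.562]
ft_force: [1.1, 0.6, -0.9]
width: 0.0794
[0.54199966 0.14345362 0.15929491] 0.07938514540595598 [ 4.59177511e-01 -1.90643089e-04 -8.64239157e-03]
```

```bash
python3 -m pendant '0 0 -0.008 0 0 0;0.1 0 -0.008 0 0 0;0.2 0 -0.008 0 0 0;0.3 0 -0.008 0 0 0;0.4 0 -0.008 0 0 0;0.457 0 -0.008 0 0 0;0.457 0 -0.008 0 0 0;0.457 0 -0.008 0 0 0';python3 -m pendant '0 0 0 0 0 0;0 0 0 0 0 0'; python3 -c "
from h import *
s=r.read_state();print(s['ee_pos'],s['width'],s['ft_force'],s['torque'],todelta([.5414,.1455,.0445]))"
```

```text
time: 11.9
ee_pos: [0.5419, 0.1457, 0.0457]
eef_rot: [0.43, 0.561, -0.43, 0.562]
ft_force: [0.3, -0.1, 0.6]
width: 0.0866
time: 12.1
ee_pos: [0.5421, 0.1461, 0.0462]
eef_rot: [0.43, 0.561, -0.429, 0.562]
ft_force: [-0.2, -0.2, 0.5]
width: 0.0868
[0.54212737 0.14612996 0.04618708] 0.08677394242371372 [-0.24062325 -0.23895302  0.46707688] [-0.14669538  0.0466127  -0.01376003] [ 0.00674081 -0.00348064  0.00167372]
```

```bash
python3 -m pendant '0.005 -0.003 0.001 0 0 0;0.005 -0.003 0.001 0 0 0;0.005 -0.003 0.001 0 0 0;0.005 -0.003 0.001 0 0 0;0.005 -0.003 0.001 0 0 0;0.005 -0.003 0.001 0 0 0;0.005 -0.003 0.001 0 0 0' 0.1 5; cat > st.py <<'E'
from h import *
s=r.read_state();M=R.from_quat(s['eef_rot']).as_matrix()
print('t',round(float(s['time']),2),'pos',(s['ee_pos']*1e3).round(2),'yaw',np.arctan2(M[1,1],M[0,1]).round(4),'w',round(float(s['width'])*1e3,2),'Ftool',(M.T@s['ft_force']).round(1),'Tw',s['torque'].round(3),'j7',s['joint_positions'][6].round(3),'jt7',s['joint_torque'][6].round(3))
E
python3 st.py
```

```text
time: 12.8
ee_pos: [0.5406, 0.1454, 0.0438]
eef_rot: [0.43, 0.562, -0.43, 0.562]
ft_force: [-2.5, -0.3, 3.4]
width: 0.0622
t 12.8 pos [540.57 145.38  43.8 ] yaw 0.265 w 62.17 Ftool [-3.4 -2.5 -0.3] Tw [-0.185  0.537 -0.027] j7 0.096 jt7 0.0
```

```bash
python3 -m pendant '-0.002 -0.002 0 0 0 0;-0.002 -0.002 0 0 0 0;-0.002 -0.002 0 0 0 0' - 35; python3 -m pendant '0 0 0 0 0 0;0 0 0 0 0 0;0 0 0 0 0 0;0 0 0 0 0 0'; python3 st.py
```

```text
time: 13.1
ee_pos: [0.5405, 0.1454, 0.0439]
eef_rot: [0.43, 0.562, -0.429, 0.562]
ft_force: [5.7, 1.0, -10.2]
width: 0.061
time: 13.5
ee_pos: [0.5405, 0.1453, 0.044]
eef_rot: [0.43, 0.562, -0.429, 0.562]
ft_force: [4.8, 1.3, -10.5]
width: 0.0609
t 13.5 pos [540.47 145.35  43.96] yaw 0.2651 w 60.95 Ftool [10.5  5.   0. ] Tw [ 0.22  -1.203 -0.013] j7 0.095 jt7 -0.003
```

```bash
python3 -m pendant '0.001 0.001 0 0.007 0 0;0.001 0.001 0 0.014 0 0;0.001 0.001 0 0.021 0 0;0.001 0.001 0 0.028 0 0;0.001 0.001 0 0.035 0 0;0.001 0.001 0 0.042 0 0;0.001 0.001 0 0.049 0 0;0.001 0.001 0 0.056 0 0' >/dev/null; python3 st.py;  python3 -m pendant '0 0 0 0.007 0 0;0 0 0 0.014 0 0;0 0 0 0.021 0 0;0 0 0 0.028 0 0' >/dev/null; python3 st.py; python3 -m pendant '0 0 0 0.007 0 0;0 0 0 0.014 0 0;0 0 0 0.021 0 0;0 0 0 0.028 0 0' >/dev/null; python3 st.py
```

```text
t 14.3 pos [540.51 145.36  43.95] yaw 0.1802 w 60.75 Ftool [10.2  4.7 -0.2] Tw [ 0.211 -1.184  0.274] j7 0.017 jt7 -0.103
t 14.7 pos [540.56 145.4   43.99] yaw 0.1382 w 61.16 Ftool [10.8  5.7  0. ] Tw [ 0.154 -1.179  0.311] j7 -0.021 jt7 -0.103
t 15.1 pos [540.56 145.39  43.95] yaw 0.0962 w 60.92 Ftool [10.3  5.8  0.2] Tw [ 0.251 -1.164  0.334] j7 -0.06 jt7 -0.104
```

```bash
for i in 1; do python3 -m pendant '0 0 0 0.007 0 0;0 0 0 0.014 0 0;0 0 0 0.021 0 0;0 0 0 0.028 0 0' >/dev/null; python3 st.py; python3 -m pendant '0 0 0 0.007 0 0;0 0 0 0.014 0 0;0 0 0 0.021 0 0;0 0 0 0.028 0 0' >/dev/null; python3 st.py; python3 -m pendant '0 0 0 0.007 0 0;0 0 0 0.014 0 0;0 0 0 0.021 0 0;0 0 0 0.028 0 0' >/dev/null; python3 st.py; python3 -m pendant '0 0 0 0.007 0 0;0 0 0 0.014 0 0;0 0 0 0.021 0 0;0 0 0 0.028 0 0' >/dev/null; python3 st.py; done
```

```text
t 15.5 pos [540.58 145.41  43.96] yaw 0.0542 w 61.24 Ftool [10.1  5.2 -1.5] Tw [ 0.169 -1.213  0.314] j7 -0.099 jt7 -0.104
t 15.9 pos [540.6  145.41  43.97] yaw 0.0122 w 60.73 Ftool [ 9.4  5.  -1.2] Tw [ 0.213 -1.258  0.35 ] j7 -0.137 jt7 -0.104
t 16.3 pos [540.65 145.4   43.99] yaw -0.0299 w 60.93 Ftool [11.1  6.1 -1. ] Tw [ 0.148 -1.279  0.336] j7 -0.176 jt7 -0.104
t 16.7 pos [540.7  145.43  44.01] yaw -0.0718 w 60.75 Ftool [10.5  5.4 -2.2] Tw [ 0.209 -1.268  0.299] j7 -0.214 jt7 -0.104
```

```bash
python3 -m pendant '0 0 0 0.007 0 0;0 0 0 0.014 0 0;0 0 0 0.021 0 0;0 0 0 0.028 0 0' >/dev/null; python3 st.py; python3 -m pendant '0 0 0 0.007 0 0;0 0 0 0.014 0 0;0 0 0 0.021 0 0;0 0 0 0.028 0 0' >/dev/null; python3 st.py
```

```text
t 17.1 pos [540.68 145.38  43.96] yaw -0.1139 w 60.69 Ftool [10.5  5.4 -1.4] Tw [ 0.163 -1.344  0.274] j7 -0.253 jt7 -0.105
t 17.5 pos [540.72 145.37  43.99] yaw -0.1559 w 61.17 Ftool [11.1  6.4 -2.4] Tw [ 0.191 -1.357  0.35 ] j7 -0.291 jt7 -0.105
```

```bash
python3 -m pendant '0 0 0 0.007 0 0;0 0 0 0.014 0 0;0 0 0 0.021 0 0' >/dev/null; python3 st.py
```

```text
t 17.8 pos [540.74 145.39  44.  ] yaw -0.1874 w 60.58 Ftool [11.5  5.8 -2. ] Tw [ 0.201 -1.304  0.321] j7 -0.32 jt7 -0.105
```

```bash
python3 -m pendant '0 0 0 0.007 0 0;0 0 0 0.014 0 0;0 0 0 0.021 0 0' >/dev/null; python3 st.py; python3 -m pendant '0 0 0 0.007 0 0;0 0 0 0.014 0 0' >/dev/null; python3 st.py
```

```text
t 18.1 pos [540.76 145.34  43.99] yaw -0.2189 w 60.93 Ftool [11.1  5.6 -2.4] Tw [ 0.214 -1.324  0.316] j7 -0.349 jt7 -0.105
t 18.3 pos [540.77 145.38  43.98] yaw -0.2398 w 61.05 Ftool [11.4  6.5 -2.6] Tw [ 0.144 -1.346  0.336] j7 -0.368 jt7 -0.105
```

```bash
python3 -m pendant '0 0 0 0.007 0 0;0 0 0 0.014 0 0' >/dev/null; python3 st.py
```

```text
t 18.5 pos [540.79 145.39  44.01] yaw -0.2609 w 61.15 Ftool [12.1  6.3 -2.5] Tw [ 0.166 -1.351  0.3  ] j7 -0.387 jt7 -0.105
```

```bash
echo 'sys.exit(s["torque"][2]>0.39)' >> st.py
python3 -m pendant '0 0 0 0.007 0 0;0 0 0 0.014 0 0' >/dev/null; python3 st.py && python3 -m pendant '0 0 0 0.007 0 0;0 0 0 0.014 0 0' >/dev/null && python3 st.py && python3 -m pendant '0 0 0 0.007 0 0;0 0 0 0.014 0 0' >/dev/null && python3 st.py && python3 -m pendant '0 0 0 0.007 0 0;0 0 0 0.014 0 0' >/dev/null && python3 st.py
```

```text
t 18.7 pos [540.76 145.34  43.98] yaw -0.2819 w 61.13 Ftool [11.2  5.1 -3.4] Tw [ 0.157 -1.482  0.343] j7 -0.406 jt7 -0.106False
```

```bash
sed -i 's/sys.exit(\(.*\))$/sys.exit(int(\1))/' st.py; tail -1 st.py
python3 -m pendant '0 0 0 0.007 0 0;0 0 0 0.014 0 0' >/dev/null; python3 st.py && python3 -m pendant '0 0 0 0.007 0 0;0 0 0 0.014 0 0' >/dev/null && python3 st.py && python3 -m pendant '0 0 0 0.007 0 0;0 0 0 0.014 0 0' >/dev/null && python3 st.py && python3 -m pendant '0 0 0 0.007 0 0;0 0 0 0.014 0 0' >/dev/null && python3 st.py
```

```text
sys.exit(int(s["torque"][2]>0.39))
t 18.9 pos [540.79 145.36  44.  ] yaw -0.3029 w 60.78 Ftool [11.5  5.3 -3.3] Tw [ 0.15  -1.462  0.285] j7 -0.425 jt7 -0.106
t 19.1 pos [540.81 145.34  43.99] yaw -0.3239 w 60.65 Ftool [11.3  5.9 -2.5] Tw [ 0.124 -1.409  0.311] j7 -0.445 jt7 -0.106
t 19.3 pos [540.81 145.39  44.  ] yaw -0.3449 w 60.84 Ftool [11.2  6.  -3.2] Tw [ 0.17  -1.421  0.313] j7 -0.464 jt7 -0.106
t 19.5 pos [540.83 145.33  43.99] yaw -0.3659 w 60.71 Ftool [12.   6.4 -3. ] Tw [ 0.174 -1.488  0.274] j7 -0.483 jt7 -0.106
```

```bash
python3 - <<'E'
from h import *
o=[]
for n in('top','scene'):
    p,d=vision.camera(n);cv2.imwrite(f'pics/{n}3.png',p)
    u,v=proj(calib(n),[[.5414,.1455,.065]])[0].astype(int)
    o.append(cv2.resize(p[v-30:v+30,u-40:u+40],(400,300),interpolation=cv2.INTER_CUBIC))
cv2.imwrite('pics/c3.png',np.hstack(o))
E
python3 st.py
```

```text
t 19.6 pos [540.83 145.32  43.99] yaw -0.366 w 61.11 Ftool [11.9  6.  -2.9] Tw [ 0.198 -1.392  0.121] j7 -0.483 jt7 -0.337
```

View pics/c3.png

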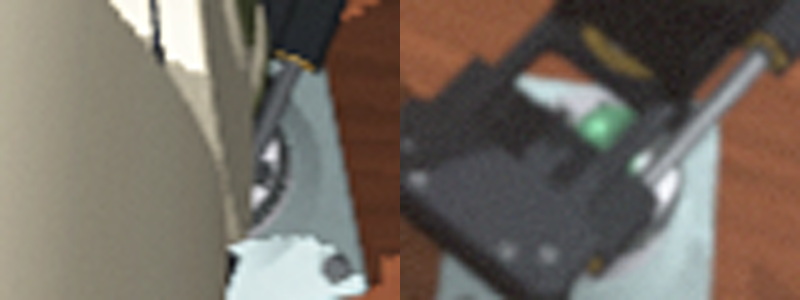

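The view is mostly blocked, so it can't show the jaw travel. To tell ring drag from pad slip, I'll raise the grip to 50 N. If the pads were slipping, the running torque would go up with it.

```bash
python3 -m pendant '0 0 0 0 0 0;0 0 0 0.007 0 0;0 0 0 0.014 0 0' - 50 >/dev/null; python3 st.py && python3 -m pendant '0 0 0 0.007 0 0;0 0 0 0.014 0 0' >/dev/null && python3 st.py && python3 -m pendant '0 0 0 0.007 0 0;0 0 0 0.014 0 0' >/dev/null && python3 st.py
```

```text
t 19.9 pos [540.83 145.35  43.98] yaw -0.3869 w 60.36 Ftool [12.4  5.9 -2.9] Tw [ 0.15 -1.5   0.29] j7 -0.502 jt7 -0.091
t 20.1 pos [540.85 145.3   43.99] yaw -0.408 w 60.56 Ftool [11.3  7.5 -3.7] Tw [ 0.112 -1.468  0.299] j7 -0.521 jt7 -0.106
t 20.3 pos [540.83 145.31  43.96] yaw -0.4289 w 60.91 Ftool [11.9  5.2 -4.1] Tw [ 0.146 -1.472  0.294] j7 -0.54 jt7 -0.107
```

The torque did not change with grip force, so the ring is turning without slip. I'll continue with the torque check after every 0.02 rad.

```bash
python3 -m pendant '0 0 0 0.007 0 0;0 0 0 0.014 0 0' >/dev/null; python3 st.py && python3 -m pendant '0 0 0 0.007 0 0;0 0 0 0.014 0 0' >/dev/null && python3 st.py && python3 -m pendant '0 0 0 0.007 0 0;0 0 0 0.014 0 0' >/dev/null && python3 st.py && python3 -m pendant '0 0 0 0.007 0 0;0 0 0 0.014 0 0' >/dev/null && python3 st.py && python3 -m pendant '0 0 0 0.007 0 0;0 0 0 0.014 0 0' >/dev/null && python3 st.py && python3 -m pendant '0 0 0 0.007 0 0;0 0 0 0.014 0 0' >/dev/null && python3 st.py
```

```text
t 20.5 pos [540.87 145.33  43.99] yaw -0.4499 w 60.07 Ftool [11.3  6.6 -4. ] Tw [ 0.175 -1.542  0.309] j7 -0.559 jt7 -0.107
t 20.7 pos [540.87 145.32  43.99] yaw -0.4709 w 60.31 Ftool [12.4  6.8 -3.3] Tw [ 0.083 -1.486  0.275] j7 -0.578 jt7 -0.107
t 20.9 pos [540.9  145.33  43.99] yaw -0.4919 w 60.77 Ftool [12.1  5.3 -4.1] Tw [ 0.129 -1.491  0.318] j7 -0.597 jt7 -0.108
t 21.1 pos [540.87 145.28  43.97] yaw -0.5129 w 60.75 Ftool [12.4  6.1 -4.8] Tw [ 0.086 -1.55   0.302] j7 -0.616 jt7 -0.108
t 21.3 pos [540.91 145.3   43.99] yaw -0.5339 w 60.68 Ftool [11.1  6.3 -4.9] Tw [ 0.137 -1.547  0.322] j7 -0.635 jt7 -0.109
t 21.5 pos [540.92 145.28  44.  ] yaw -0.5549 w 60.43 Ftool [11.7  5.6 -4. ] Tw [ 0.105 -1.54   0.293] j7 -0.654 jt7 -0.115
```

```bash
python3 -m pendant '0 0 0 0.007 0 0;0 0 0 0.014 0 0' >/dev/null; python3 st.py && python3 -m pendant '0 0 0 0.007 0 0;0 0 0 0.014 0 0' >/dev/null && python3 st.py && python3 -m pendant '0 0 0 0.007 0 0' >/dev/null && python3 st.py
```

```text
t 21.7 pos [540.92 145.26  43.99] yaw -0.576 w 60.24 Ftool [12.4  6.5 -4.6] Tw [ 0.112 -1.583  0.326] j7 -0.673 jt7 -0.119
t 21.9 pos [540.95 145.33  44.02] yaw -0.5969 w 60.76 Ftool [11.7  6.2 -5.6] Tw [ 0.112 -1.62   0.275] j7 -0.692 jt7 -0.122
t 22.0 pos [540.95 145.27  43.99] yaw -0.6074 w 60.32 Ftool [13.3  5.7 -4.5] Tw [ 0.055 -1.633  0.298] j7 -0.702 jt7 -0.114
```

```bash
python3 -m pendant '0 0 0 0.007 0 0;0 0 0 0.014 0 0' >/dev/null; python3 st.py && python3 -m pendant '0 0 0 0.007 0 0;0 0 0 0.014 0 0' >/dev/null && python3 st.py && python3 -m pendant '0 0 0 0.007 0 0;0 0 0 0.014 0 0' >/dev/null && python3 st.py && python3 -m pendant '0 0 0 0.007 0 0;0 0 0 0.014 0 0' >/dev/null && python3 st.py
```

```text
t 22.2 pos [540.9  145.25  43.95] yaw -0.6284 w 60.4 Ftool [12.7  5.2 -4.2] Tw [ 0.094 -1.604  0.304] j7 -0.721 jt7 -0.115
t 22.4 pos [540.94 145.25  43.99] yaw -0.6495 w 60.48 Ftool [13.5  6.1 -4.9] Tw [ 0.115 -1.617  0.288] j7 -0.74 jt7 -0.124
t 22.6 pos [540.98 145.23  44.  ] yaw -0.6704 w 60.4 Ftool [12.1  5.1 -5. ] Tw [ 0.038 -1.627  0.353] j7 -0.758 jt7 -0.157
t 22.8 pos [541.   145.25  44.  ] yaw -0.6913 w 60.73 Ftool [12.4  6.4 -4.9] Tw [ 0.093 -1.631  0.439] j7 -0.777 jt7 -0.192
```

The torque is now climbing, with contact at yaw of about -0.655 and running torque about 0.1 above the free level. One small step more.

```bash
python3 -m pendant '0 0 0 0.007 0 0' >/dev/null; python3 st.py; python3 -m pendant '0 0 0 0.005 0 0' >/dev/null; python3 st.py
```

```text
t 22.9 pos [541.03 145.23  44.02] yaw -0.7018 w 60.54 Ftool [12.2  5.6 -5.3] Tw [ 0.005 -1.598  0.42 ] j7 -0.787 jt7 -0.21
t 23.0 pos [540.99 145.23  43.99] yaw -0.7093 w 60.4 Ftool [12.   6.3 -5.4] Tw [ 0.075 -1.599  0.43 ] j7 -0.794 jt7 -0.325
```

```bash
python3 -m pendant '0 0 0 0 0 0;0 0 0 0 0 0;0 0 0 0 0 0' >/dev/null; python3 st.py; python3 -m pendant '0 0 0 0 0 0;0 0 0 0 0 0;0 0 0 0 0 0;0 0 0 0 0 0;0 0 0 0 0 0;0 0 0 0 0 0;0 0 0 0 0 0;0 0 0 0 0 0' 1 >/dev/null; python3 st.py; python3 -c "
from h import *
print(todelta([.5414,.1455,.17]))"
```

```text
t 23.3 pos [540.99 145.24  44.  ] yaw -0.7091 w 60.66 Ftool [12.8  6.  -5.9] Tw [ 0.096 -1.599  0.25 ] j7 -0.793 jt7 -0.274
t 24.1 pos [540.42 145.35  44.01] yaw -0.7085 w 86.61 Ftool [-0.  -0.1 -0.2] Tw [-0.109  0.099  0.009] j7 -0.793 jt7 -0.001
[-0.50394239  0.00250066 -0.00298217]
```

The pause torque was 0.25, against 0.12 in the free pause, so +0.13. That agrees with the running torque. Now lift off and check.

```bash
python3 -m pendant '-0.1 0 0 0 0 0;-0.2 0 0 0 0 0;-0.35 0 0 0 0 0;-0.5 0 0 0 0 0;-0.5 0 0.1 0 0 0;-0.5 0 0.22 0 0 0;-0.5 0 0.22 0 0 0;-0.5 0 0.22 0 0 0'
python3 look.py w5; python3 stone.py w5 .078; python3 - <<'E'
from h import *
D=np.load('w5.npz');c=(D['K'],float(D['k1']),D['R'],D['t']);p=D['p']
u,v=proj(c,[[.5414,.1455,.06]])[0];print(u,v);x0=max(int(u)-80,0);y0=max(int(v)-60,0);print(x0,y0)
cv2.imwrite('pics/w5c.png',cv2.resize(p[y0:y0+120,x0:x0+160],(800,600),interpolation=cv2.INTER_CUBIC))
E
```

```text
time: 24.9
ee_pos: [0.5046, 0.1037, 0.1693]
eef_rot: [0.643, 0.296, -0.642, 0.295]
ft_force: [-0.6, 0.6, 0.3]
width: 0.0871
[-1.004  0.143  0.783  1.855 -0.11   1.187 -0.895] [0.5046 0.1037 0.1693] yaw tool y -40.62 24.9
[284.2 148.3] [266 134  29  30 366] z mid [0.5437 0.1429 0.078 ] depth 0.0
279.7746640402821 146.67073850789495
199 86
```

View pics/w5c.png

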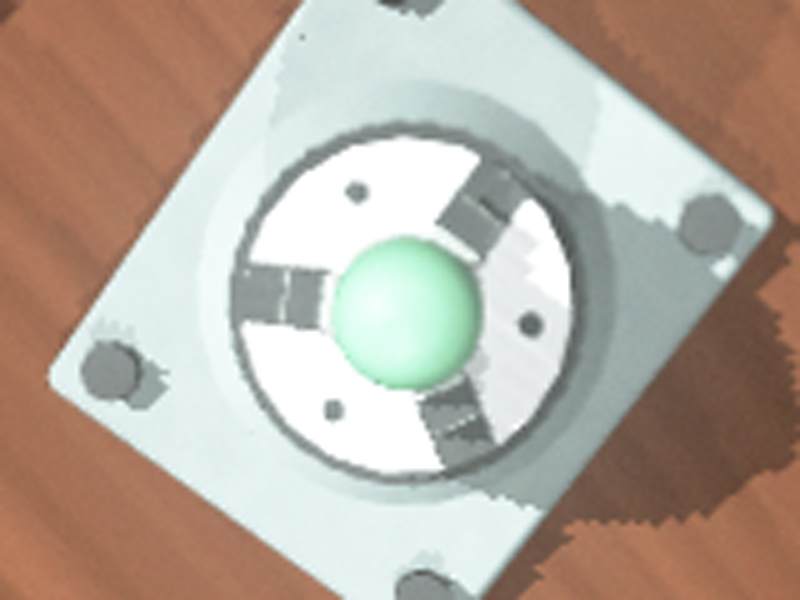

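The stone is upright and centred, but I can't tell from this crop whether the jaw tips touch it. I'll map the before and after views onto the jaw-top plane and compare them side by side.

```bash
python3 - <<'E'
from h import *
rows=[]
for n in('w2','w5'):
    D=np.load(n+'.npz');c=(D['K'],float(D['k1']),D['R'],D['t'])
    g=np.linspace(-.032,.032,400);X,Y=np.meshgrid(g,g)
    P=np.c_[(.5414-Y).ravel(),(.1455-X).ravel(),np.full(X.size,.0673)]
    q=proj(c,P).reshape(400,400,2).astype(np.float32)
    im=cv2.remap(D['p'],q[...,0],q[...,1],cv2.INTER_CUBIC)
    # height by depth
    rows.append(im)
    K,k1,Rm,t=c
    d=cv2.remap(D['d'],q[...,0],q[...,1],cv2.INTER_NEAREST)
    s=cv2.undistortPoints(q.reshape(-1,1,2).astype(float),K,np.array([k1,0,0,0.]))[:,0]
    pts=(np.c_[s,np.ones(len(s))]*d.reshape(-1,1)-t)@Rm
    rows.append(cv2.applyColorMap(np.clip((pts[:,2].reshape(400,400)-.056)/.016*255,0,255).astype(np.uint8),cv2.COLORMAP_JET))
o=np.vstack([np.hstack([rows[0],rows[2]]),np.hstack([rows[1],rows[3]])])
for cx in(200,600):
    for r_ in(12,): cv2.circle(o,(cx,200),int(r_*6.25),(0,0,255),1)
    for r_ in(12,): cv2.circle(o,(cx,600),int(r_*6.25),(255,255,255),1)
cv2.imwrite('pics/cmp.png',cv2.resize(o,(600,600),interpolation=cv2.INTER_AREA))
E
```

```text
(no output)
```

View pics/cmp.png

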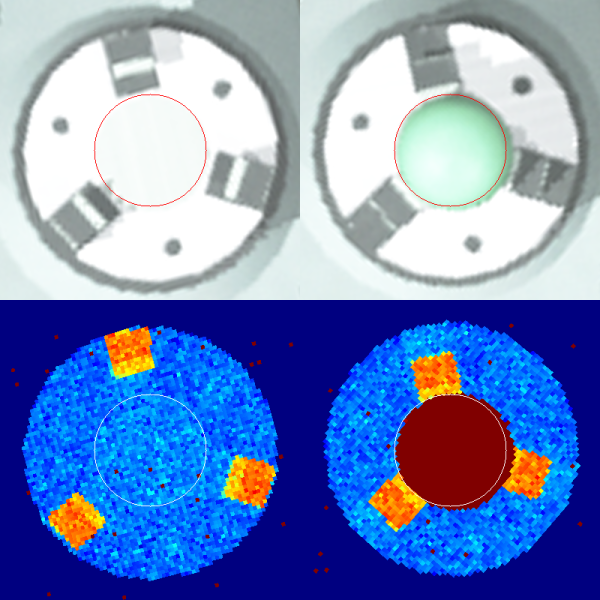

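The height maps settle it: before, the three jaws stood about 18 mm from the axis. Now all three press against the 12 mm radius stone, which is centred on the seat. The arm is clear, so I'm handing in.

```bash
python3 -m pendant '0 0 0 0 0 0;0 0 0 0 0 0'; python3 -c "
from bench import close_job
print(close_job())"
```

```text
time: 25.15
ee_pos: [0.5049, 0.1041, 0.1689]
eef_rot: [-0.642, -0.296, 0.642, -0.296]
ft_force: [0.5, 0.3, 0.3]
width: 0.087
the job is handed in; nothing more can be done
None
```

The green stone stands dome up on the grey holder's seat with the jaws closed on it. I handed the job in at 25 s with the gripper open and clear.

- **Placing:** I took the stone high on its straight side and set it on the seat. It touched down at the expected height.
- **Turning:** I gripped only the knurled ring and turned it about 1.04 rad clockwise. Free running torque was about 0.31 N m, and raising the grip from 35 to 50 N did not change it, so the pads were not slipping.
- **Stopping:** I stopped about 0.05 rad after the torque began to climb. Running torque was then about 0.12 N m above the free level. Comparing pauses gave 0.13 N m (0.25 against 0.12). Both are inside the 0.1 to 0.2 range for a sound hold.

**Last checks:**
- The height maps from before and after show all three jaws moved in from about 18 mm to the stone, which looks centred on the seat.
- The colour picture alone seemed to show small gaps at the jaws and did not settle it; the height map did.
- The colour estimate put the stone 2 to 3 mm off the assumed axis. It used the lit part of the dome, so I trusted the jaw geometry instead.
- I did not measure the clamping force directly or look again at the other objects. No contact with them was felt.

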